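Clip the draining tray onto the drying rack

ROBOT

A 6-joint arm with a two-finger parallel gripper is mounted at the origin on a cart in front of the work surface, level with it; the furniture and walls round the work are solid. World frame = base frame: x ahead of the robot, y to its left, z up, the work surface at z = 0. Lengths are in m, angles in rad, forces in N, time in s.
With the tool pointing down it reaches from about 0.35 to 0.875 m from the base axis. Payload 4.2 kg.
Tool frame: the origin (TCP) lies at the very end of the fingers, on their centre line; the grasp point (between the pads) lies ctrl.grasp_offset behind it (ctrl.grasp_offset is the distance from the TCP to the grasp point, in m); z points along the fingers, y is the line along which they close (so a half turn about z gives the same grasp; the last joint's range is limited). The gripper opens to 85 mm and grips with 20 to 120 N. Pads are 22 mm wide; open, the fingers measure 114 mm over their backs; the gripper's body (76 mm by 85 mm) begins 54 mm behind the grasp point. The pads swing forward as they close: fully open they stand 13 mm farther back than shut.
Start: joints at [-1.062, 0.385, 0.008, 0, -1.194, -0.259], TCP at [0.155, -0.606, 0.231] pointing down, gripper open.
Joint ranges: [-3.14, 3.14], [-1.21, 2.06], [-1.07, 1.41], [-3.16, 2.05], [-2.99, -0.16], [-3.1, 3.1]. Speed limits (rad/s): [2.79, 2.79, 3.14, 3.14, 3.14, 3.14].

INTERFACE

Orientations are given as a rotation vector (axis times angle).
In Python, from station import ctrl, vision gives the robot as it stands (ctrl), with the cameras (vision). Calls block until the motion is done:
- ctrl.reach(position, orientation): joint-space move of the TCP to a pose.
- ctrl.movel(position, orientation=None, rate=0.15): straight line of the TCP; orientation=None keeps the orientation; rate is the mean speed in m/s.
- ctrl.movej(angles): joint-space move.
- ctrl.command_gripper(opening): finger opening in m; the grip force is fixed at half the most; returns when the fingers have stopped.
- ctrl.pause(seconds).
- ctrl.solve_ik(position, orientation): joint angles nearest the present ones, or None.
- vision.grab_frame(name): name is "side" or "top" or "wrist"; returns a dict with "color" (420x560x3 uint8, red, green, blue), "fx", "fy", "cx", "cy" (pixels), "rvec" (rotation vector, rad) and "tvec" (3), from world to camera coordinates, as OpenCV has them; the wrist camera has in their place "T_tool_cam" (4x4, takes a point from camera to tool coordinates, whose origin is the TCP and whose axes are the flange's). Camera axes: x right, y down, z forward; pixel columns grow to the right and rows downward; lengths in m; the calibration is good to about 2 mm. A picture is of the moment at which its call begins: read the wrist's pose just before it. There is no depth.
A pose or a line that the arm cannot do raises ctrl.Unreachable and nothing moves.
- ctrl.job_done(): hands the job in; it is judged then, once.
Readings, each from a call of its own:
- ctrl.current_clock(): time.
- ctrl.current_joint_pos(): joint angles.
- ctrl.current_dq(): joint speeds.
- ctrl.current_joint_torque(): joint torques, N m.
- ctrl.current_eef_pos(): TCP position.
- ctrl.current_eef_rot(): TCP orientation.
- ctrl.current_wrist_force(): force on the tool from outside, world axes, zero at the start.
- ctrl.current_moment(): the same for the moment, N m.
- ctrl.current_opening(): finger opening in m.
- ctrl.current_grasp_force(): force on a finger pad.
Only numpy, scipy, OpenCV 4.12 (cv2) and the standard library are available. Lean on these libraries where they do the work, as an engineer would, in place of code of your own. Each camera call takes 0.05 s, during which the arm holds its last target. There are 200 camera calls.

TASK

Put the loose grey draining tray back on the drying rack, in the empty half beside the plate hoops, so that cups can drain there: hook its folded lip over the rail nearer to you, then press its far edge down until both spring clips have snapped over the other rail and the tray sits level. The tray only goes on tilted, lip side low; do not force it, and leave the mugs, glass, lemon and garlic where they are.

Things in the scene. Friction and masses are not known exactly. Their poses are not given: they have to be found in the camera images.
- tray: Loose grey plastic slatted draining tray, 0.25 to 0.45 kg, 142 (its x) by 150 mm (y), standing on the worktop right of the rack, within 0.35 rad of straight. Origin: centre of its underside, z up. Deck z 20 to 24 mm; low side rims to z 32. Lip along its front (-x) edge, two spring clips under its back. Seated, both rails touch the deck's underside, rail axes at x -60 and +60, z 15.
- tray_grip (a point): Centre of the tray's grip bar, tray frame (0, 0, 53) mm: straight flat-sided bar along tray y, 76 mm long, 11 mm thick (x), z 45 to 61 mm, open below, on two end posts in the middle of the tray.
- tray_lip (a point): Where the near rail's axis lies in the lip when seated, tray frame (-60, 0, 15) mm. The lip is a channel along y, 16 mm high, open to +x: wall with inner face at x -66.5, below it a 4 mm return (z 0 to 4) that ends at x -56.5. Side skirts (y +-70, z 0 to 20) begin at x -32: a rail comes up from below between x -56 and -32 to the deck, then slides into the lip.
- press_l (a point): On the deck above the left clip, tray frame (58, 50, 24) mm. The clip is 30 mm wide; its flared mouth, open downwards, starts at x 67, z 1; it only spreads to +x and snaps over a rail when the deck here is pushed down with about 7 to 15 N, often both clips at once. Lip hooked and clips unsnapped, the tray rests with its back about 10 mm high (0.08 rad).
- press_r (a point): The same above the right clip, tray frame (58, -50, 24) mm.
- rack: Fixed steel drying rack, two round rails 10 mm thick along its y, axes at its x = -60 (near) and +60 mm (far), end cross rails at y +-175. Origin on the worktop under its centre, z up. Wire plate hoops, 50 mm higher, at y 28 to 152; the rest is empty for the tray. Legs telescope: rail axes lie 100 to 140 mm above the worktop, both equal, clamped; this height is not reported: feel or see it.
- bay (a point): On the worktop under the middle of the rack's empty half: rack frame (0, -75, 0) mm, axes of the rack. The tray's origin belongs above it, give or take 15 mm along the rails (30 is allowed).
- mug_blue: Loose mug, dark above and white below, 97 mm high, 82 mm wide, standing at the back right, beyond the tray; origin at the centre of its underside box (handle included). Not to be moved.
- glass_tumbler: Loose drinking glass, 119 mm high, 65 mm wide, standing at the back right of the rack; origin at the centre of its foot. Not to be moved.
- mug_tea: Loose one-coloured mug, 101 mm high, 81 mm wide, standing at the back left; origin at the centre of its underside box (handle included). Not to be moved.
- lemon: Loose lemon, 71 mm long, 51 mm high, lying left of the rack. Not to be moved.
- garlic: Loose garlic bulb, 53 mm, lying left of the rack near the front. Not to be moved.

How it is judged:
By the outcome, as a careful person would: the job done as asked, in the order asked, and still so for the second after the job is handed in, with the robot touching nothing.
It also fails if it takes over 48 s, if anything falls off the work surface, if the arm or the gripper's body presses on something with over 40 N, if the wrist force passes 120 N, or if a joint passes its speed limit or range.

## Working session

There is one attempt and no reset: what is moved stays moved. The work goes in short steps, each a Python script; the robot and the scene stay as the last script left them, time stands still between calls to the robot, and variables do not carry over. Pictures are saved under pics/ and viewed, at most 10 in all, crops included, and the job is handed in when it is done.

```bash
mkdir -p pics; ls
python3 - <<'E'
from station import ctrl, vision
import cv2,pickle
fr={}
for n in("side","top","wrist"):
    f=vision.grab_frame(n);fr[n]=f
    cv2.imwrite(f"pics/{n}0.png",f["color"][:,:,::-1])
    print(n,{k:v for k,v in f.items() if k!="color"})
pickle.dump(fr,open("f0.pkl","wb"))
print(ctrl.current_clock(),ctrl.grasp_offset,ctrl.current_eef_rot(),ctrl.current_wrist_force())
E
```

```text
pics
station.py
side {'fx': 487.0835652499582, 'fy': 487.0835652499582, 'cx': 272.8588306462881, 'cy': 214.46278103397705, 'rvec': array([ 1.5450305 , -2.23281805,  0.67753215]), 'tvec': array([0.26544299, 0.41230814, 1.05942014])}
top {'fx': 429.27210126989473, 'fy': 429.27210126989473, 'cx': 281.90128399819145, 'cy': 205.25710165222313, 'rvec': array([ 2.18718268, -2.14151966,  0.12316305]), 'tvec': array([0.0842007 , 0.54496628, 1.44666429])}
wrist {'fx': 313.204766521831, 'fy': 313.204766521831, 'cx': 283.4818441999045, 'cy': 205.86467032936753, 'T_tool_cam': array([[ 7.78757123e-04, -9.54253816e-01, -2.98996738e-01,
         7.63113778e-02],
       [ 9.99999682e-01,  6.91876449e-04,  3.96429522e-04,
         1.36709356e-03],
       [-1.71425583e-04, -2.98996951e-01,  9.54254051e-01,
        -1.42282153e-01],
       [ 0.00000000e+00,  0.00000000e+00,  0.00000000e+00,
         1.00000000e+00]])}
0.15 0.0187 [ 3.91152548e-01 -3.11683557e+00 -2.56013157e-03] [-0.0399472  -0.26385978 -0.5255236 ]
```

View pics/top0.png

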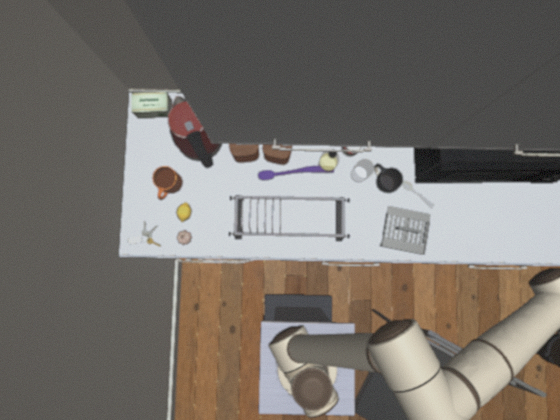

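View pics/side0.png

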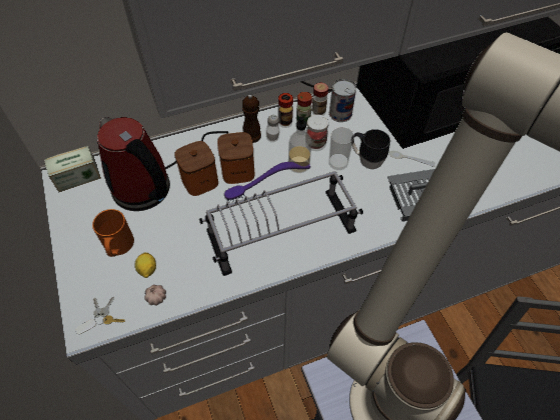

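The top view shows the tray at about (405,230). The rack spans columns 230–348, with rails at rows 198 and 236, hoops on the left and an empty half at about (315,217). The side view confirms this, and shows the arm partly hiding the tray.

```bash
cat > h.py <<'E'
import numpy as np,cv2
from scipy.spatial.transform import Rotation as R
from station import ctrl, vision
def cam(f,pose=None):
    """K, R_wc (cam->world), cam centre"""
    K=np.array([[f["fx"],0,f["cx"]],[0,f["fy"],f["cy"]],[0,0,1]])
    if "rvec" in f:
        Rm=cv2.Rodrigues(f["rvec"])[0]; return K,Rm.T,-Rm.T@f["tvec"]
    p,r=pose; Rt=R.from_rotvec(r).as_matrix(); T=f["T_tool_cam"]
    return K,Rt@T[:3,:3],Rt@T[:3,3]+p
def ray(c,px):
    px=np.atleast_2d(px).astype(float); d=np.c_[px,np.ones(len(px))]@np.linalg.inv(c[0]).T@c[1].T
    return c[2],d
def onplane(c,px,z):
    o,d=ray(c,px); return o+d*((z-o[2])/d[:,2])[:,None]
def proj(c,P):
    q=(np.atleast_2d(P)-c[2])@c[1]@c[0].T; return q[:,:2]/q[:,2:]
def tri(c1,p1,c2,p2):
    o1,d1=ray(c1,p1);o2,d2=ray(c2,p2);out=[]
    for a,b in zip(d1,d2):
        s=np.linalg.lstsq(np.c_[a,-b],o2-o1,rcond=None)[0]
        out.append(np.r_[(o1+a*s[0]+o2+b*s[1])/2,np.linalg.norm(o1+a*s[0]-o2-b*s[1])])
    return np.array(out)
def down(a):
    """tool pointing down, tool x along world angle a"""
    return R.from_matrix(np.array([[np.cos(a),np.sin(a),0],[np.sin(a),-np.cos(a),0],[0,0,-1]])).as_rotvec()
def wrist(name):
    p=np.array(ctrl.current_eef_pos());r=np.array(ctrl.current_eef_rot());f=vision.grab_frame("wrist")
    cv2.imwrite(f"pics/{name}.png",f["color"][:,:,::-1]); c=cam(f,(p,r))
    import pickle;pickle.dump((f,c),open(name+".pkl","wb"));return f["color"],c
E
python3 - <<'E'
from h import *
import pickle
fr=pickle.load(open("f0.pkl","rb"));t=cam(fr["top"]);s=cam(fr["side"])
print("tray",onplane(t,[(405,230)],.02))
print("tray corners",onplane(t,[(390,207),(431,211),(423,255),(381,248)],.03).round(3))
print("rack ends",onplane(t,[(236,197),(344,199),(343,236),(235,236)],.12).round(3))
print("camheights",t[2],s[2])
# rail ends by side view: near-left (217,250) near-right(357,211) far-left(208,212) far-right(338,180)
print(tri(t,[(235,236),(343,236),(236,197),(344,199)],s,[(214,247),(356,208),(208,212),(338,179)]).round(3))
print(R.from_rotvec(ctrl.current_eef_rot()).as_matrix().round(2))
for a in (0,np.pi):
  for p in [(0.42,-.47,.3),(.5,-.1,.35),(.45,-.1,.35)]: print(a,p,ctrl.solve_ik(p,down(a)))
E
```

```text
tray [[ 0.46747941 -0.33021172  0.02      ]]
tray corners [[ 0.545 -0.277  0.03 ]
 [ 0.534 -0.418  0.03 ]
 [ 0.383 -0.388  0.03 ]
 [ 0.404 -0.245  0.03 ]]
rack ends [[ 0.557  0.245  0.12 ]
 [ 0.558 -0.105  0.12 ]
 [ 0.438 -0.102  0.12 ]
 [ 0.431  0.244  0.12 ]]
camheights [0.37785073 0.09630742 1.49828878] [-0.1473584   0.32790105  1.11067341]
[[ 0.434  0.253  0.136  0.023]
 [ 0.439 -0.105  0.104  0.   ]
 [ 0.559  0.247  0.105  0.001]
 [ 0.563 -0.114  0.07   0.004]]
[[-0.97 -0.25 -0.  ]
 [-0.25  0.97  0.  ]
 [ 0.    0.   -1.  ]]
0 (0.42, -0.47, 0.3) [-0.58519836  0.35823489  0.13850382  0.         -1.35106526  2.15599468]
0 (0.5, -0.1, 0.35) [ 1.21368986e-01  1.22242486e-01 -5.31083720e-02  4.44089210e-16
 -1.39544547e+00  1.44942734e+00]
0 (0.45, -0.1, 0.35) [ 1.35333534e-01  3.14762124e-02 -1.53358662e-01  4.44089210e-16
 -1.38596145e+00  1.43546279e+00]
3.141592653589793 (0.42, -0.47, 0.3) [-0.58519836  0.35823489  0.13850382  0.         -1.35106526 -0.98559797]
3.141592653589793 (0.5, -0.1, 0.35) [ 0.12136899  0.12224249 -0.05310837  0.         -1.39544547 -1.69216531]
3.141592653589793 (0.45, -0.1, 0.35) [ 0.13533353  0.03147621 -0.15335866  0.         -1.38596145 -1.70612986]
```

Run:
```python
from h import *
for n,p in [("t1",(.38,-.36,.24)),("t2",(.48,-.30,.24)),("r1",(.50,-.02,.28)),("r2",(.38,-.02,.28))]:
    ctrl.reach(p,down(np.pi)); wrist(n)
    print(n,ctrl.current_clock(),ctrl.current_eef_pos())
im=[cv2.imread(f"pics/{n}.png") for n in ("t1","t2","r1","r2")]
m=np.vstack([np.hstack(im[:2]),np.hstack(im[2:])])
cv2.imwrite("pics/m1.png",cv2.resize(m,(800,600),interpolation=cv2.INTER_AREA))
```

```text
t1 1.4583 [ 0.37961752 -0.36067585  0.23989052]
t2 2.05 [ 0.47972451 -0.30039526  0.23960591]
r1 3.1917 [ 0.4998846  -0.02114363  0.27978532]
r2 3.7917 [ 0.38042904 -0.02046483  0.28033702]
```

View pics/m1.png

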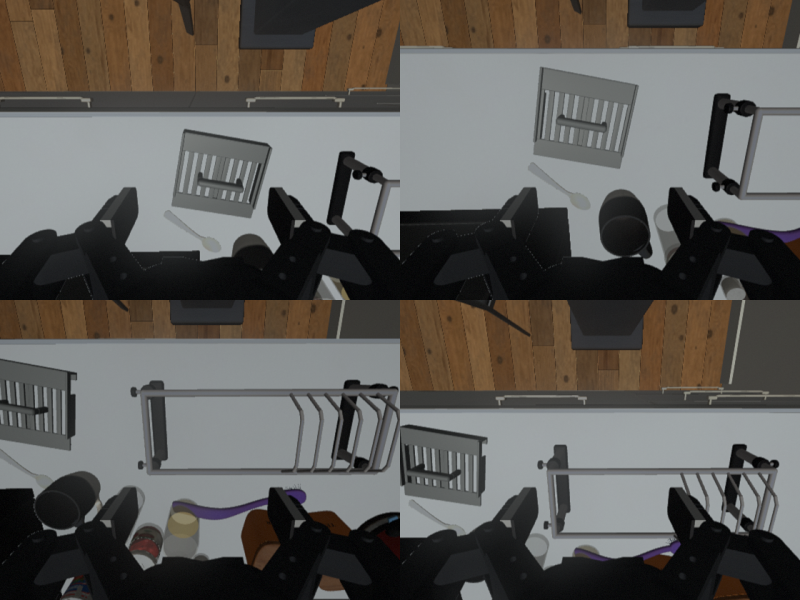

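The montage has away-from-robot pointing down and robot-left pointing right. The tray, its darker grip bar (t2 at about (255,175) full-res) and both rails (r1 rows about 129 and 240) are clearly visible.

Run:
```python
from h import *
t=[cv2.imread(f"pics/{n}.png") for n in("t1","t2")]
a=cv2.resize(t[0][165:315,230:390],(400,375),interpolation=cv2.INTER_CUBIC)
b=cv2.resize(t[1][85:245,180:340],(400,400),interpolation=cv2.INTER_CUBIC)[:375]
cv2.imwrite("pics/m2.png",np.hstack([a,b]))
for n,u in(("r1",(240,300,370)),("r2",(260,330,380))):
    g=cv2.cvtColor(cv2.imread(f"pics/{n}.png"),cv2.COLOR_BGR2GRAY)
    for x in u:
        col=g[90:340,x].astype(int)
        idx=[i+90 for i in range(len(col)) if col[i]<150]; 
        print(n,x,"white",np.median(col),[(i,int(g[i,x])) for i in idx][:60])
hs=cv2.cvtColor(t[1],cv2.COLOR_BGR2HSV);print(hs[110,290],hs[175,255],hs[175,215],hs[100,200])
```

```text
r1 240 white 144.0 [(90, 144), (91, 145), (92, 143), (93, 144), (94, 142), (95, 145), (96, 145), (97, 144), (98, 145), (99, 145), (100, 144), (101, 144), (102, 144), (103, 143), (104, 144), (105, 144), (106, 144), (107, 144), (108, 145), (109, 144), (110, 144), (111, 145), (112, 144), (113, 144), (114, 144), (115, 145), (116, 144), (117, 145), (118, 144), (119, 144), (120, 144), (121, 145), (122, 143), (123, 146), (124, 144), (125, 108), (126, 85), (127, 95), (128, 100), (129, 105), (130, 105), (131, 107), (132, 106), (133, 100), (134, 91), (135, 110), (136, 137), (137, 144), (138, 146), (139, 144), (140, 145), (141, 144), (142, 145), (143, 145), (144, 145), (145, 144), (146, 144), (147, 143), (148, 144), (149, 144)]
r1 300 white 145.0 [(90, 145), (91, 144), (92, 145), (93, 144), (94, 145), (95, 144), (96, 145), (97, 144), (98, 143), (99, 144), (100, 144), (101, 145), (102, 144), (103, 144), (104, 144), (105, 146), (106, 146), (107, 144), (108, 145), (109, 145), (110, 146), (111, 146), (112, 144), (113, 145), (114, 146), (115, 145), (116, 145), (117, 145), (118, 146), (119, 146), (12
[... 2447 characters left out ...]
 78), (91, 82), (92, 82), (93, 82), (94, 82), (95, 82), (96, 83), (97, 82), (98, 82), (99, 82), (100, 82), (101, 83), (102, 80), (103, 78), (104, 77), (105, 77), (106, 75), (107, 75), (108, 76), (109, 77), (110, 80), (111, 80), (112, 82), (113, 82), (114, 81), (115, 82), (116, 82), (117, 79), (118, 80), (119, 80), (120, 77), (121, 81), (122, 120), (123, 107), (124, 79), (125, 78), (126, 71), (127, 64), (128, 60), (129, 62), (130, 63), (131, 58), (132, 63), (133, 64), (134, 62), (135, 63), (136, 62), (137, 64), (138, 63), (139, 61), (140, 63), (141, 65), (142, 66), (143, 65), (144, 64), (145, 63), (146, 54), (147, 53), (148, 58), (149, 54)]
[ 99  13 137] [ 80   8 102] [ 99  11 157] [70 10 74]
```

View pics/m2.png

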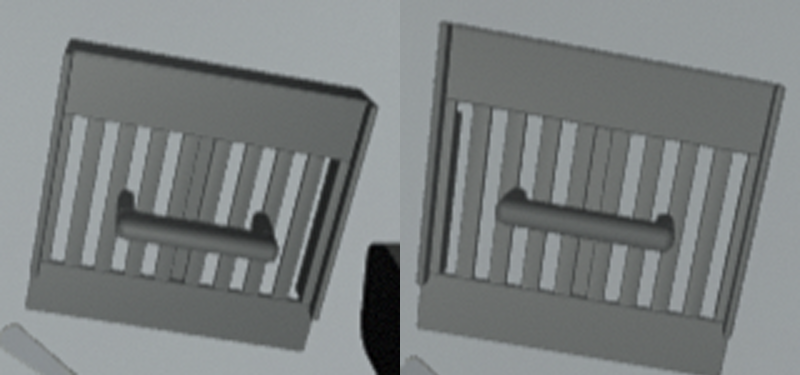

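The t1 and t2 crops give clear bar ends: t1 at about (277.2,255) and (340.8,263.8), t2 at about (218.8,169) and (289.2,180.2). Next I'll triangulate these, the tray outline and the rails.

Run:
```python
from h import *
import pickle
L=lambda n:pickle.load(open(n+".pkl","rb"))
C={n:L(n)[1] for n in("t1","t2","r1","r2")}
G={n:cv2.cvtColor(L(n)[0]["color"],cv2.COLOR_RGB2GRAY).astype(float) for n in C}
b=tri(C["t1"],[(277.2,255),(340.8,263.8)],C["t2"],[(218.8,169),(289.2,180.2)])
print("bar",b.round(4),"len",np.linalg.norm(b[0,:3]-b[1,:3]),"mid",b[:,:3].mean(0).round(4),"yaw",np.arctan2(*( (b[0]-b[1])[[0,1]]*[1,-1])))
# tray outline
for n in("t1","t2"):
    g=G[n]; roi=(slice(165,325),slice(230,381)) if n=="t1" else (slice(85,250),slice(175,345))
    sub=g[roi]; w=np.percentile(sub,90); m=(sub<.86*w).astype(np.uint8)
    m=cv2.morphologyEx(m,cv2.MORPH_OPEN,np.ones((3,3)))
    cs=max(cv2.findContours(m,cv2.RETR_EXTERNAL,cv2.CHAIN_APPROX_NONE)[0],key=cv2.contourArea)
    h=cv2.convexHull(cs); q=cv2.approxPolyN(h,4)[0] if hasattr(cv2,"approxPolyN") else cv2.approxPolyDP(h,8,True)[:,0]
    q=q+[roi[1].start,roi[0].start]
    P=onplane(C[n],q,.026);print(n,w,q.tolist(),P.round(3).tolist(),P.mean(0).round(4))
# rails
def railpts(n,cols,r0,r1):
    out=[]
    for x in cols:
        c=G[n][r0:r1,x]; w=np.percentile(c,85); i=np.where(c<.87*w)[0]
        if 6<len(i)<22 and i[-1]-i[0]<22: out.append((x,r0+(i[0]+i[-1])/2,i[-1]-i[0]+1))
    out=np.array(out);k=np.abs(out[:,1]-np.median(out[:,1]))<8;out=out[k]
    p=np.polyfit(out[:,0],out[:,1],1);print(n,len(out),"line",p,"w",out[:,2].mean(),"res",np.std(out[:,1]-np.polyval(p,out[:,0])))
    return p
for nm,a,bb in(("near",(225,380,110,150),(225,380,222,260)),("far",(225,380,222,256),(235,360,310,342))):
    p1=railpts("r1",range(a[0],a[1],3),a[2],a[3]);p2=railpts("r2",range(bb[0],bb[1],3),bb[2],bb[3])
    pts=[(x,np.polyval(p1,x)) for x in(230,375)]
    o2,d2=ray(C["r2"],[(230,np.polyval(p2,230)),(375,np.polyval(p2,375))]);nrm=np.cross(*d2)
    o,d=ray(C["r1"],pts)
    for dd in d: print(nm,(o+dd*((o2-o)@nrm)/(dd@nrm)).round(4))
for n,r in(("r1",(160,180,200)),("r2",(255,280,300))):
    for rr in r: print(n,rr,G[n][rr,195:240].astype(int).tolist())
```

```text
bar [[ 0.4649 -0.3664  0.0553  0.0005]
 [ 0.4775 -0.2922  0.0529  0.0005]] len 0.07536206180769668 mid [ 0.4712 -0.3293  0.0541] yaw -0.16708109626724993
t1 164.0 [[383, 201], [353, 306], [239, 288], [256, 179]] [[0.409, -0.241, 0.026], [0.554, -0.267, 0.026], [0.526, -0.417, 0.026], [0.382, -0.391, 0.026]] [ 0.4677 -0.3289  0.026 ]
t2 155.0 [[334, 118], [309, 236], [184, 216], [195, 92]] [[0.414, -0.243, 0.026], [0.554, -0.267, 0.026], [0.528, -0.418, 0.026], [0.387, -0.393, 0.026]] [ 0.4707 -0.3304  0.026 ]
r1 49 line [-8.26530612e-03  1.32202653e+02] w 10.877551020408163 res 0.25754341979147105
r2 48 line [-2.59625127e-03  2.40225431e+02] w 9.854166666666666 res 0.1396385648111082
near [ 0.4448 -0.0734  0.0983]
near [0.4436 0.0721 0.1004]
r1 48 line [-4.30597771e-03  2.41178255e+02] w 9.291666666666666 res 0.14008424727890592
r2 42 line [2.75112586e-16 3.29000000e+02] w 9.0 res 2.7901359533849824e-14
far [ 0.5649 -0.0795  0.0984]
far [0.5633 0.0824 0.1006]
r1 160 [146, 144, 145, 135, 101, 102, 104, 106, 105, 101, 94, 85, 69, 72, 144, 147, 143, 65, 44, 46, 49, 51, 51, 50, 52, 50, 5
[... 445 characters left out ...]
2, 51, 47, 48, 44, 42, 62, 145, 146, 144, 145, 145, 145]
r2 255 [160, 162, 161, 161, 161, 161, 161, 161, 161, 162, 159, 124, 111, 116, 118, 117, 116, 105, 92, 79, 96, 162, 161, 117, 57, 47, 55, 53, 54, 55, 54, 55, 55, 52, 55, 55, 55, 57, 54, 49, 51, 88, 161, 163, 161]
r2 280 [159, 160, 160, 161, 158, 162, 159, 160, 159, 160, 159, 160, 159, 136, 114, 115, 118, 118, 115, 105, 94, 78, 105, 162, 160, 98, 49, 44, 51, 51, 50, 53, 53, 53, 53, 51, 52, 54, 52, 53, 50, 44, 70, 160, 163]
r2 300 [160, 160, 158, 159, 158, 159, 159, 159, 160, 160, 159, 160, 158, 161, 159, 124, 113, 114, 118, 114, 110, 101, 84, 76, 139, 71, 58, 61, 59, 60, 61, 59, 61, 60, 58, 57, 68, 134, 161, 164, 162, 161, 161, 161, 161]
```

The measurements agree with the sizes given:
- **Bar:** 75 mm long, z 54 mm.
- **Tray:** yaw about -0.175, centre about (0.4705,-0.3295).
- **Rails:** 120 mm apart, axes at z about 0.0995, near rail at x about 0.444.

Now grasp and lift.

```bash
cat >> h.py <<'E'
GZ=.036 # TCP height in tray frame
XN,ZR,YAW=.4442,.0995,.009
BASE=R.from_rotvec(down(np.pi/2))
def pose(xt,zt,th,by,xn=XN,zr=ZR):
    """tool pose with the near rail at tray (xt,zt), tray pitched lip-low by th"""
    Rm=R.from_euler("z",YAW)*R.from_euler("y",-th)
    o=np.array([xn-YAW*by,by,zr])-Rm.apply([xt,0,zt])
    return o+Rm.apply([0,0,GZ]),(Rm*BASE).as_rotvec()
W=lambda n=4:np.mean([(ctrl.pause(.01),ctrl.current_wrist_force())[1] for _ in range(n)],0)
E
python3 - <<'E'
from h import *
import pickle
c1=pickle.load(open("r1.pkl","rb"))[1];c2=pickle.load(open("r2.pkl","rb"))[1]
y=[onplane(c1,[(204.5,180)],.1)[0],onplane(c2,[(212.5,280)],.1)[0]];print("cross",np.round(y,4))
by=np.mean([v[1] for v in y])+.1;print("bay y",by);open("by","w").write(str(by))
q=down(np.pi/2-.175)
for a in ((-.045,-.035,.25),(-.045,.015,.25),(-.06,.015,.08)): print(pose(*a,by)[0],ctrl.solve_ik(*pose(*a,by)))
ctrl.reach((.471,-.3295,.13),q)
ctrl.command_gripper(.05)
w0=W();ctrl.movel((.471,-.3295,GZ),rate=.12);print("down",W()-w0,ctrl.current_eef_pos())
ctrl.command_gripper(0);print("open",ctrl.current_opening(),ctrl.current_grasp_force(),ctrl.current_eef_pos())
ctrl.movel((.471,-.3295,.24),rate=.2)
print(W()-w0,ctrl.current_opening(),ctrl.current_clock());wrist("g1")
s=vision.grab_frame("side")["color"][:,:,::-1]
cv2.imwrite("pics/g1m.png",np.hstack([cv2.resize(cv2.imread("pics/g1.png"),(400,300)),cv2.resize(s,(400,300))]))
E
```

```text
cross [[ 0.4956 -0.1025  0.1   ]
 [ 0.4952 -0.1021  0.1   ]]
bay y -0.0022772185639032966
[ 0.47025482 -0.0020429   0.17942596] [ 0.40216168  0.05028012 -0.66400102  0.16133865 -0.63110316  2.62882753]
[ 0.48262452 -0.00193157  0.13098034] [ 0.38677128  0.14209361 -0.72213774  0.19830101 -0.48161791  2.59828789]
[ 0.50234803 -0.00175406  0.12522772] [ 0.3360844   0.25185055 -0.50667317  0.03821845 -0.73686081  2.78717155]
down [ 0.25130368 -0.07672986  0.1463082 ] [ 0.47168218 -0.3297957   0.0368511 ]
open 0.009812959664299856 59.501681327819824 [ 0.47146894 -0.32967135  0.03672136]
[-0.42205789 -0.56942067 -3.80291071] 0.009728110436450638 8.2
```

View pics/g1m.png

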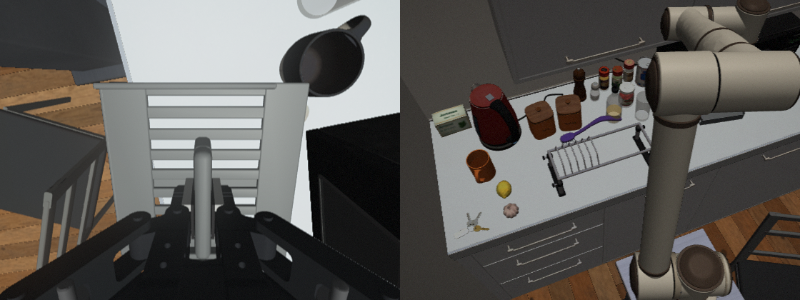

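The tray is held square by its bar, with a weight of about 3.8 N, and nothing else was touched. Next: carry, tilt and hook.

Run:
```python
from h import *
by=float(open("by").read());th=.25
print(ctrl.current_joint_pos().round(2) if hasattr(ctrl.current_joint_pos(),'round') else ctrl.current_joint_pos())
P=pose(-.045,-.075,th,by);print(P[0],ctrl.solve_ik(*P),flush=True)
q=ctrl.solve_ik(*P)
assert abs(np.array(q)-ctrl.current_joint_pos()).max()<1.6
ctrl.reach(*P);ctrl.pause(.2)
ctrl.movel(*pose(-.045,-.005,th,by),rate=.15);ctrl.pause(.2)
w0=W();print("base",w0,ctrl.current_clock())
zt=-.005;hit=False
while zt<.024:
    zt+=.0015;ctrl.movel(*pose(-.045,zt,th,by),rate=.04);d=W(2)-w0
    if np.linalg.norm(d)>3: hit=True;break
print("contact",hit,zt,d,ctrl.current_eef_pos(),pose(-.045,zt,th,by)[0],ctrl.current_clock())
wrist("k1")
s=vision.grab_frame("side")["color"][150:300,150:400,::-1]
cv2.imwrite("pics/k1m.png",np.hstack([cv2.resize(cv2.imread("pics/k1.png"),(400,300)),cv2.resize(s,(400,300))]))
```

```text
[-0.33  0.3  -0.11 -0.   -1.17 -2.99]
[ 0.46035906 -0.00213197  0.21818246] [ 0.4140643  -0.01492434 -0.61374973  0.14404689 -0.74665089  2.64177843]Traceback (most recent call last):
  File "<stdin>", line 6, in <module>
AssertionError
```

The path needs a joint-6 unwind of about 5.6 rad. I'll do that in place with the tray at z 0.2, above all its neighbours, and then carry on.

Run:
```python
from h import *
by=float(open("by").read());th=.25
j=np.array(ctrl.current_joint_pos());j[5]=2.7;ctrl.movej(j);print("spun",ctrl.current_clock(),ctrl.current_opening())
P=pose(-.045,-.075,th,by);q=np.array(ctrl.solve_ik(*P))
assert abs(q-ctrl.current_joint_pos()).max()<1.6
ctrl.reach(*P);ctrl.pause(.2)
ctrl.movel(*pose(-.045,-.005,th,by),rate=.15);ctrl.pause(.2)
w0=W();print("base",w0,ctrl.current_clock())
zt=-.005;hit=False
while zt<.024:
    zt+=.0015;ctrl.movel(*pose(-.045,zt,th,by),rate=.04);d=W(2)-w0
    if np.linalg.norm(d)>3: hit=True;break
print("contact",hit,zt,d,ctrl.current_eef_pos(),pose(-.045,zt,th,by)[0],ctrl.current_clock())
wrist("k1")
s=vision.grab_frame("side")["color"][150:300,150:400,::-1]
cv2.imwrite("pics/k1m.png",np.hstack([cv2.resize(cv2.imread("pics/k1.png"),(400,300)),cv2.resize(s,(400,300))]))
```

```text
spun 12.975 0.009885292474106652
base [-0.23577063 -0.15219814 -3.94328031] 15.2667
contact True 0.014499999999999997 [-0.76035601  0.1911235   3.25384584] [ 0.48282905 -0.00183355  0.13187431] [ 0.48250082 -0.00193269  0.1314648 ] 18.7333
```

View pics/k1m.png

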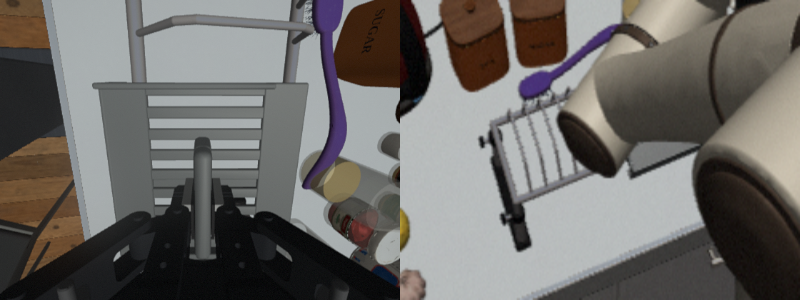

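Contact came at the expected height, with the force along the deck normal, so the near rail is under the deck. In the picture the tray lies across the rails, clear of the hoops. Next: slide into the lip, lower and release.

Run:
```python
from h import *
by=float(open("by").read());th=.25;w0=np.array([-.236,-.152,-3.943]);zt=.0135
ctrl.movel(*pose(-.045,zt,th,by),rate=.04);print(W(2)-w0)
ctrl.movel(*pose(-.057,zt,th,by),rate=.05);d=W(2)-w0;print("at -57",d)
xt=-.057;hit=False
while xt>-.067 and not hit:
    xt-=.001;ctrl.movel(*pose(xt,zt,th,by),rate=.04);d=W(2)-w0;hit=d[0]<-3
print("wall",hit,xt,d,ctrl.current_eef_pos(),ctrl.current_clock())
if not hit: raise SystemExit
xt+=.0012
for t in(.2,.15,.115,.1,.09,.08):
    ctrl.movel(*pose(xt,zt,t,by),rate=.05);d=W(2)-w0;m=ctrl.current_moment();print(t,d.round(2),np.round(m,2))
    if np.linalg.norm(d)>5:break
print(ctrl.current_clock(),xt);wrist("l1")
open("xt","w").write(f"{xt} {t}")
```

```text
[-0.47819456  0.66668413 -0.17071145]
at -57 [-0.31088421 -0.14713323 -0.12504377]
wall True -0.064 [-4.64970195  1.60275703 -1.72887324] [ 0.49924521 -0.00223257  0.13620134] 21.375
0.2 [-5.02  2.    1.2 ] [ 0.61  2.34 -0.12]
21.6417 -0.0628
```

Run:
```python
from h import *
by=float(open("by").read());w0=np.array([-.236,-.152,-3.943]);xt,zt=-.0615,.0135
ctrl.movel(*pose(xt,zt,.2,by),rate=.04);print((W(2)-w0).round(2))
for t in(.16,.125,.1,.09,.08,.07):
    ctrl.movel(*pose(xt,zt,t,by),rate=.05);d=W(2)-w0;m=ctrl.current_moment();print(t,d.round(2),np.round(m,2))
    if np.linalg.norm(d)>5:break
print(ctrl.current_clock());wrist("l1")
open("xt","w").write(f"{xt} {t}")
```

```text
[-1.71  0.88 -0.74]
0.16 [-2.29  0.47  0.07] [ 0.19  1.29 -0.13]
0.125 [-1.74  0.22  0.81] [ 0.09  1.04 -0.15]
0.1 [-1.39  0.21  0.3 ] [ 0.03  0.83 -0.09]
0.09 [-0.96 -0.07  0.48] [-0.09  0.68 -0.09]
0.08 [-0.6  -0.39  1.25] [-0.17  0.56 -0.18]
0.07 [-3.07 -0.5   5.29] [-0.22  0.89 -0.2 ]
23.5583
```

The clips touched the far rail at about 0.075 rad, as the text says, so the lip is hooked. Releasing now and looking.

Run:
```python
from h import *
by=float(open("by").read());xt,zt=-.0615,.0135
ctrl.movel(*pose(xt,zt+.0008,.076,by),rate=.04);print(W(2))
ctrl.command_gripper(.04);print(W(2))
p,r=pose(xt,zt,.076,by)
ctrl.movel(p+R.from_rotvec(r).apply([0,0,-.09]),r,rate=.2)
ctrl.command_gripper(0)
# bird's-eye
wrist("v1");print(W(2),ctrl.current_clock())
s=vision.grab_frame("side")["color"][150:300,150:400,::-1]
cv2.imwrite("pics/v1m.png",np.hstack([cv2.resize(cv2.imread("pics/v1.png"),(400,300)),cv2.resize(s,(400,300))]))
Rm=R.from_euler("z",YAW);o=np.array([XN+.0015-YAW*by,by,ZR])-Rm.apply([-.06,0,.015])
for s_ in(50,-50):
    P=o+Rm.apply([.058,s_/1000,.024]);print(P,ctrl.solve_ik(P,(Rm*BASE).as_rotvec()))
```

```text
[-3.91264839 -1.56740602  6.00637977]
[-0.36719102 -0.13027118  0.07291223]
[ 0.16639259  0.54103059 -0.12911764] 25.425
[0.56326572 0.04878274 0.1085    ] [ 3.72941465e-01  4.03185493e-01 -3.03881072e-01 -4.44089210e-16
 -8.63729762e-01  2.77765119e+00]
[ 0.56416571 -0.05121321  0.1085    ] [ 1.95443350e-01  4.04819366e-01 -3.01116336e-01 -4.44089210e-16
 -8.64860626e-01  2.95514930e+00]
```

View pics/v1m.png

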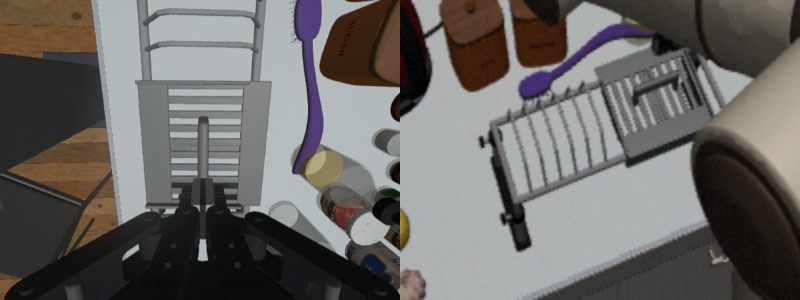

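The tray is hooked on the near rail with its back slightly raised, and lies within the empty half. Now pressing above the clips, force-monitored.

```bash
cat > press.py <<'E'
from h import *
import sys
by=float(open("by").read())
Rm=R.from_euler("z",YAW);r=(Rm*BASE).as_rotvec();o=np.array([XN+.0015-YAW*by,by,ZR])-Rm.apply([-.06,0,.015])
def press(s,zmin=.1055,fmax=24):
    P=o+Rm.apply([.058,s,.024]);P[2]=.15
    ctrl.reach(P,r) if abs(np.array(ctrl.current_eef_pos())-P).max()<.12 else None
    P[2]=.124;ctrl.movel(P,r,rate=.12);ctrl.pause(.1);w0=W();log=[]
    while P[2]>zmin:
        P[2]-=.001;ctrl.movel(P,r,rate=.03);f=(W(2)-w0)[2]
        log.append((round(P[2]*1e3,1),round(ctrl.current_eef_pos()[2]*1e3,1),round(f,1)))
        if f>fmax or (P[2]<.1095 and f>12):break
    P[2]=.15;ctrl.movel(P,r,rate=.2);print(s,log,ctrl.current_clock(),flush=True)
E
python3 - <<'E'
from press import *
press(.05)
wrist("p1");f=vision.grab_frame("side")["color"][150:300,150:400,::-1]
cv2.imwrite("pics/p1m.png",np.hstack([cv2.resize(cv2.imread("pics/p1.png"),(400,300)),cv2.resize(f,(400,300))]))
E
```

```text
0.05 [(np.float64(123.0), np.float64(123.3), np.float64(-0.3)), (np.float64(122.0), np.float64(121.9), np.float64(-1.0)), (np.float64(121.0), np.float64(120.9), np.float64(-0.4)), (np.float64(120.0), np.float64(119.9), np.float64(-0.4)), (np.float64(119.0), np.float64(119.2), np.float64(0.3)), (np.float64(118.0), np.float64(118.9), np.float64(4.7)), (np.float64(117.0), np.float64(118.6), np.float64(7.7)), (np.float64(116.0), np.float64(118.2), np.float64(11.4)), (np.float64(115.0), np.float64(116.4), np.float64(3.8)), (np.float64(114.0), np.float64(113.2), np.float64(-0.8)), (np.float64(113.0), np.float64(112.6), np.float64(-0.1)), (np.float64(112.0), np.float64(111.9), np.float64(-0.6)), (np.float64(111.0), np.float64(110.9), np.float64(-0.4)), (np.float64(110.0), np.float64(109.9), np.float64(-0.0)), (np.float64(109.0), np.float64(109.2), np.float64(0.4)), (np.float64(108.0), np.float64(109.1), np.float64(5.2)), (np.float64(107.0), np.float64(109.1), np.float64(9.8)), (np.float64(106.0), np.float64(109.0), np.float64(14.9))] 31.65
```

The left clip snapped at 11 N, and the deck is now firm at 109.1 mm. Now the right.

```bash
sed -i 's/P\[2\]=.124/P[2]=.121/; s/P\[2\]-=.001;/P[2]-=.0015;/' press.py
python3 - <<'E'
from press import *
press(-.05)
P=np.array(ctrl.current_eef_pos());ctrl.movel((.46,P[1],.24),r,rate=.25)
w,_=wrist("p2");f=vision.grab_frame("side")["color"][150:300,150:400,::-1];print(ctrl.current_clock())
cv2.imwrite("pics/p2m.png",np.hstack([cv2.resize(cv2.imread("pics/p2.png"),(400,300)),cv2.resize(f,(400,300))]))
E
```

```text
-0.05 [(np.float64(119.5), np.float64(119.8), np.float64(-0.9)), (np.float64(118.0), np.float64(117.9), np.float64(-0.0)), (np.float64(116.5), np.float64(116.4), np.float64(-0.6)), (np.float64(115.0), np.float64(114.9), np.float64(0.2)), (np.float64(113.5), np.float64(113.4), np.float64(-0.1)), (np.float64(112.0), np.float64(111.9), np.float64(-0.6)), (np.float64(110.5), np.float64(110.4), np.float64(-0.4)), (np.float64(109.0), np.float64(109.2), np.float64(-0.1)), (np.float64(107.5), np.float64(109.1), np.float64(7.2)), (np.float64(106.0), np.float64(109.0), np.float64(14.2))] 35.7917
36.5917
```

View pics/p2m.png

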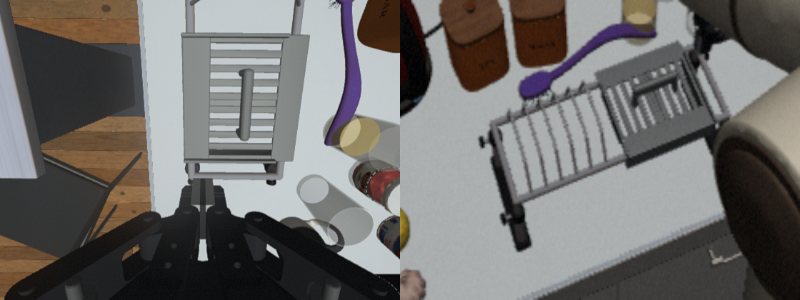

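The right side is firm at the same 109.1 mm, and the picture shows the tray square and level on both rails. Handing in.

```bash
python3 -c "
from station import ctrl, vision
print(ctrl.job_done(),ctrl.current_clock())"
```

```text
the job is handed in; nothing more can be done
the job is handed in; nothing more can be done
```

The tray is back in the rack's empty half, lip over the near rail and both clips snapped over the far one; the deck read 109.1 mm above both clips, and I handed the job in just after 36.6 s without touching the mugs, glass, lemon or garlic.

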